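# Walk the bending die round to the fence

### The job

Turn the heavy aluminium bending die where it lies on the board, pushing at its corners in turn, until one of its two long blue sides (either one) faces the steel fence squarely, still at least a finger's width clear of it; then push it up until that side lies flush against the fence, with no part of it past the fence's ends, and leave it there. Only push it with the fingers: never lift or tip it, let no corner strike the fence while it is still being turned, and leave everything else as it stands.

Things in the scene. Friction and masses are not known exactly. Their poses are not given: they have to be found in the camera images.
- die: the bending die: aluminium block, 95 x 130 mm, 45 mm tall, 0.75 to 1.1 kg, resting on the board (5 to 15 N slides it). A shallow dark groove runs lengthwise along its top; its two long sides are painted blue. Origin at the centre of its underside; x is across it (blue sides at x = -47.5 and 47.5 mm), y along it (ends at y = -65 and 65 mm), z up. It starts 40 to 90 degrees off square to the fence
- fence: the fence: fixed bright steel bar 20 mm thick, 320 mm long, 40 mm tall, beyond the die, red lugs on its far side, turned up to 0.2 rad. Origin at the centre of its underside; x points through it away from the die and the robot, y along it (ends at y = -160 and 160 mm). Its working face is the plane x = -10 mm; with the die flush, the die's centre is 57.5 mm in front of the fence's origin
- fence_face (a point): the middle of the fence's working face, 20 mm above the board; axes as the fence's
- board_top (a point): the middle of the top of the fixed plywood board on which all lies, at z = 12 mm; the board is 560 mm along x and 720 mm along y, 12 mm thick
- mandrel_a: bystander: turned pale-wood mandrel standing upright on the board near one end of the fence, foot 48 mm in diameter, 72 mm tall; origin at the centre of its underside
- mandrel_b: bystander: turned pale-wood mandrel standing upright beyond the fence, foot 48 mm in diameter, 65 mm tall; origin at the centre of its underside
- collar: bystander: steel collar (short tube) 52 mm in outer diameter, 30 mm tall, on the board near the other end of the fence; origin at the centre of its underside
- gauge_block: bystander: brass block 50 x 30 x 30 mm beyond the fence; origin at the centre of its underside
- wrench: bystander: steel wrench 170 mm long lying on the board at the right (-y) side
- oil_tin: bystander: blue tin 60 mm in diameter, 75 mm tall, standing on the board at the left (+y) side, near the robot; origin at the centre of its underside
Things that resemble listed ones, but are neither listed nor needed, are in the scene too. Leave any green or pink look-alike of the die alone.

How it is judged:
By the outcome, as a careful person would: the job done as asked, in the order asked, and still so for the second after the job is handed in, with the robot touching nothing.
It also fails if it takes over 72 s, if anything falls off the work surface, if the arm or the gripper's body presses on something with over 40 N, if the wrist force passes 120 N, or if a joint passes its speed limit or range.

### The arm

A 6-joint arm with a two-finger parallel gripper is mounted at the origin on the work surface. World frame = base frame: x ahead of the robot, y to its left, z up, the work surface at z = 0. Lengths are in m, angles in rad, forces in N, time in s.
With the tool pointing down it reaches from about 0.35 to 0.85 m from the base axis. Payload 8.1 kg.
Tool frame: the origin (TCP) lies on the mounting face of the last link; the fingertips stand 186 mm ahead of it and the grasp point (between the pads) lies 167 mm ahead of it; z points along the fingers, y is the line along which they close (so a half turn about z gives the same grasp; the last joint's range is limited). The gripper opens to 93 mm and grips with 3 to 60 N. Pads are 15 mm wide; open, the fingers measure 128 mm over their backs; the gripper's body (75 mm by 188 mm) begins 65 mm behind the grasp point.
Start: joints at [-1.403, 0.13, 1.488, -0, 1.523, -0.085], TCP at [0.15, -0.581, 0.405] pointing down, gripper open.
Joint ranges: [-2.96, 2.96], [-0.89, 2.26], [0.02, 2.5], [-1.34, 4.48], [0, 2.73], [-2.66, 2.66]. Speed limits (rad/s): [2.39, 2.39, 2.79, 3.14, 3.14, 3.14].

### API

Orientations are given as a rotation vector (axis times angle).
In Python, from plant import read_state, read_camera, camera_params, close_job gives the robot as it stands. The module is installed in compiled form; this text tells all that it offers.
- The arm moves only by the tool servo_tool, never from a script. Its argument "increments" is a list of rows, each an object with "slide": the shift along the tool's x, y, z in mm, a list of three; "dr": the turn, a rotation vector about the tool's x, y, z in rad, a list of three; "jaw": the closure, from 0 (fully open) to 1 (shut). In form: [{"slide": [x, y, z], "dr": [ax, ay, az], "jaw": jaw}, ...]. A call has 1 to 20 rows; each row is the pose to reach, as a shift and turn from the pose commanded when the call began, along the tool's axes at that moment; what a row does not reach only later rows make up. A row lasts 1/10 s, in which the tool goes at most 50 mm and 8.59 degrees, less where a joint would pass 70% of its speed; a pose out of reach is approached as far as the arm can. A call with a gripper value outside its range is refused whole. The fingers move at their own pace and stop on an object; "force" is the grip in N (left out, the last holds). Time passes only in rows, so rows that repeat a pose let the fingers close. It gives the time, the measured TCP pose, the force, the opening and the grip force at its end, in the units of the state.
- read_state(): the state, without advancing time (a new reading comes with each control period).
- read_camera(name): name is "scene" or "side" or "wrist"; returns (picture, depth): 400x640x3 uint8, red, green, blue; 400x640 float32, m along the optical axis (not along the pixel's ray), 0 where there is no reading.
- camera_params(name): a dict with "fx", "fy", "cx", "cy" (pixels), "rvec" (rotation vector, rad) and "tvec" (3), from world to camera coordinates, as OpenCV has them. Camera axes: x right, y down, z forward; pixel columns grow to the right and rows downward; lengths in m; the calibration is good to about 2 mm. A picture is of the moment at which its call begins: read the wrist's pose just before it. camera_params takes no time and is no camera call; for the wrist camera it gives the pose at the moment of the call.
- close_job(): hands the job in; it is judged then, once.
The state is a dict: "t": time; "q": joint angles; "dq": joint speeds; "joint_torque": joint torques, N m; "tool_pos": TCP position; "orientation": TCP orientation; "force": force on the tool from outside, world axes, zero at the start; "wrist_torque": the same for the moment, N m; "opening": finger opening in m; "gripper_force": force on a finger pad.
Only numpy, scipy, OpenCV 4.12 (cv2) and the standard library are available. Lean on these libraries where they do the work, as an engineer would, in place of code of your own. Each camera call takes 0.05 s, during which the arm holds its last target. There are 200 camera calls.

## Working session

There is one attempt and no reset: what is moved stays moved. The work goes in short steps, Python scripts to look and compute and a tool call to move; the robot and the scene stay as the last step left them, time stands still between calls to the robot, and variables do not carry over. Pictures are saved under pics/ and viewed, at most 10 in all, crops included, and the job is handed in when it is done.

Besides the shell and the picture viewer there is one more tool, called after ">>>" as name([rows], argument=value, ...), one row to a line, values as JSON. servo_tool: Moves the arm, as the interface text tells. Its arguments: {"type":"object","properties":{"increments":{"type":"array"},"force":{"type":"number"}},"required":["increments"]}

```bash
mkdir -p pics
cat > h.py <<'E'
import numpy as np, cv2
from plant import *
def grab(n):
    P=camera_params(n); im,d=read_camera(n); return im,d,P
def world(d,P):
    h,w=d.shape; u,v=np.meshgrid(np.arange(w),np.arange(h))
    c=np.stack([(u-P['cx'])/P['fx']*d,(v-P['cy'])/P['fy']*d,d],-1)
    R=cv2.Rodrigues(np.array(P['rvec'],float))[0]
    return (c-np.array(P['tvec']).ravel())@R
def save(n,im): cv2.imwrite('pics/'+n,im[:,:,::-1])
E
python3 - <<'E'
from h import *
s=read_state();print(s['t'],s['tool_pos'],s['orientation'],s['opening'])
for n in('scene','side'):
    im,d,P=grab(n);save(n+'0.png',im);np.savez(n+'0.npz',im=im,d=d)
    R=cv2.Rodrigues(np.array(P['rvec'],float))[0];print(n,-R.T@np.array(P['tvec']).ravel(),R[2])
E
```

```text
0.0 [ 0.15004731 -0.58069853  0.40369592] [-3.11470835e+00 -3.95826495e-01  1.33425450e-04] 0.0929994513957674
scene [ 1.38022737 -0.66224442  0.82515379] [-0.67739084  0.47759257 -0.55950602]
side [0.16420335 1.06694314 0.67825975] [ 0.25025109 -0.83231866 -0.49459079]
```

View pics/scene0.png

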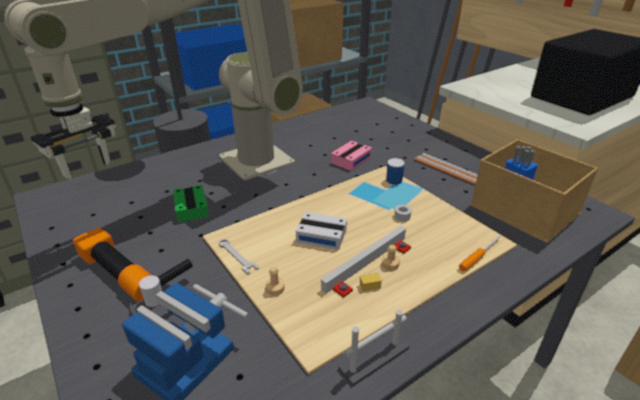

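View pics/side0.png

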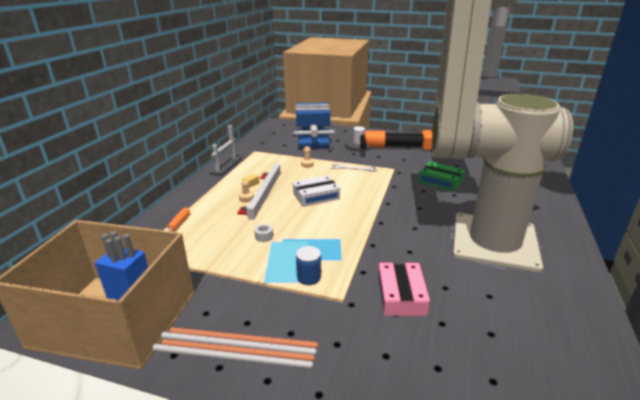

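The scene view shows the die at (322,230) and the fence running from (325,282) to (408,235). Mandrel_a is at (274,285), the collar at (402,213), mandrel_b at (391,258) and the gauge block at (370,282). The side view shows the die at (317,190) and the fence at (264,190).

```bash
cat >> h.py <<'E'
def rect(pts):
    (c,s,a)=cv2.minAreaRect((pts[:,:2]*1000).astype(np.float32)); return np.round(c,1),np.round(s,1),round(a,2)
E
python3 - <<'E'
from h import *
for n in('scene','side'):
    f=np.load(n+'0.npz');im,d=f['im'],f['d'];W=world(d,camera_params(n));z=W[...,2]
    ok=(d>0)&(W[...,0]>.25)&(W[...,0]<.95)&(abs(W[...,1])<.42)
    b=ok&(z>.006)&(z<.018);print(n,'board z',np.median(z[b]))
    m=(ok&(z>.03)&(z<.11)).astype(np.uint8)
    k,L,S,C=cv2.connectedComponentsWithStats(m)
    for i in range(1,k):
        if S[i,4]<40: continue
        p=W[L==i];zt=np.percentile(p[:,2],95);t=p[p[:,2]>zt-.006]
        print(S[i,:5],np.round(zt,4),'all',*rect(p),'top',*rect(t),im[L==i].mean(0).astype(int))
E
```

```text
scene board z 0.011917416463388814
[344 150  25  14 137] 0.0476 all [266.3 292.1] [ 32.1 113.1] 0.01 top [253.2 291.6] [ 30.8 110.2] 14.31 [169 104 124]
[386 158  18  23 351] 0.0877 all [437.9 308.2] [56.9 60.6] 84.49 top [436.7 313.6] [51.2 59.8] 47.48 [ 83  96 113]
[394 204  17  14 155] 0.0439 all [613.  182.6] [51.4 51.4] 5.88 top [610.9 183.2] [48.5 51.3] 42.29 [142 142 140]
[ 295  212   52   34 1272] 0.0589 all [545.5 -77.7] [132.  102.3] 38.84 top [545.9 -77.7] [130.5 102.7] 39.38 [133 132 136]
[ 320  225   86   64 1320] 0.0592 all [740.2 -41.7] [ 88.1 320.8] 7.55 top [737.1 -44.3] [ 74.2 315. ] 8.19 [149 143 133]
[459 247  26  21 210] 0.0383 all [877.3 188.8] [ 25.3 103.1] 6.56 top [878.4 188.9] [ 23.6 102.9] 5.71 [203 122  30]
[265 266  19  25 293] 0.0837 all [ 656.1 -299.3] [45.2 44. ] 59.61 top [ 654.7 -297.9] [19.6 17.9] 58.75 [166 138  98]
[359 272  23  15 232] 0.0442 all [784.  -94.3] [50.4 32.2] 68.39 top [784.2 -94.5] [50.2 32.2] 67.6 [178 151  71]
[358 310  41  35 107] 0.1069 all [ 946.8 -216. ] [  8.2 109.6] 1.07 top [ 945.3 -164.7] [5.2 8.6] 78.64 [163 158 149]
side
[... 384 characters left out ...]

[239 173  21  26 268] 0.0765 all [768.7 -46.1] [ 49.7 156.4] 15.14 top [752.9   7.3] [13.2 18.6] 83.05 [211 175 119]
[293 175  48  28 932] 0.0598 all [543.9 -74.9] [133.1 105.1] 40.03 top [544.4 -76.1] [132.8 100.9] 40.92 [165 161 166]
[168 207  22  22 170] 0.0398 all [873.3 193.4] [ 25.1 106.7] 5.66 top [873.7 190.5] [ 22.4 100.3] 9.36 [232 131  71]
[254 223  19  14 214] 0.0446 all [611.8 186.2] [49.4 52.1] 23.65 top [611.2 185.9] [49.8 50.4] 34.04 [184 176 170]
[296 246  26  35 778] 0.089 all [436.1 316.4] [57.6 58.9] 50.76 top [436.2 314.1] [53.3 55.9] 49.15 [117 131 153]
[379 263  13  34 231] 0.0473 all [256.9 294.2] [ 27.9 102.7] 9.97 top [255.8 293.7] [ 26.2 100.7] 10.52 [234 149 177]
```

```bash
cat >> h.py <<'E'
from scipy.spatial.transform import Rotation as Ro
def go(*tg):  # targets: tip x,y,z mm, yaw of tool x in deg (tool down)
    s=read_state();R=Ro.from_rotvec(s['orientation']);p=np.array(s['tool_pos'])
    M=R.as_matrix();print('t',round(s['t'],2),'tip',np.round((p+.186*M[:,2])*1000,1),'yaw',round(np.degrees(np.arctan2(M[1,0],M[0,0])),1),'F',np.round(s['force'],1),'open',round(s['opening'],3))
    for x,y,z,a in tg:
        a=np.radians(a);G=np.array([[np.cos(a),np.sin(a),0],[np.sin(a),-np.cos(a),0],[0,0,-1]])
        q=np.array([x,y,z+186])/1000
        print((x,y,z),'slide',np.round(M.T@(q-p)*1000,1),'dr',np.round((R.inv()*Ro.from_matrix(G)).as_rotvec(),3))
E
python3 - <<'E'
from h import *
go((626,-107,150,-20))
f=np.load('side0.npz');
for n in('scene','side'):
    f=np.load(n+'0.npz');d=f['d'];W=world(d,camera_params(n));z=W[...,2]
    # fence top points only: z 48..54
    m=(d>0)&(z>.048)&(z<.055)&(W[...,0]>.65)&(W[...,0]<.76)&(W[...,1]>-.2)&(W[...,1]<.11)
    p=W[m]*1000; q=p[(abs(p[:,0]-709+.145*(p[:,1]+43))<20)]
    print(n,len(q),rect(q/1000),np.polyfit(q[:,1],q[:,0],1))
E
```

```text
t 0.1 tip [ 150.  -580.4  217.8] yaw 14.5 F [ 0.8  0.1 -0.1] open 0.093
(626, -107, 150) slide [ 579.3 -339.5   68.5] dr [-0.002  0.     0.602]
scene 647 (array([708.7, -46.1]), array([ 24. , 312.8]), 8.07) [-1.42250593e-01  7.03107965e+02]
side 291 (array([707.8, -43.9]), array([ 22.6, 311.7]), 8.29) [-1.43754974e-01  7.00131742e+02]
```

>>> servo_tool([
  {"slide": [290,-170,20],"dr": [0,0,0.3],"jaw": 1},
  {"slide": [290,-170,20],"dr": [0,0,0.3],"jaw": 1},
  {"slide": [290,-170,20],"dr": [0,0,0.3],"jaw": 1},
  {"slide": [290,-170,20],"dr": [0,0,0.3],"jaw": 1},
  {"slide": [290,-170,20],"dr": [0,0,0.3],"jaw": 1},
  {"slide": [579,-340,60],"dr": [0,0,0.6],"jaw": 1},
  {"slide": [579,-340,60],"dr": [0,0,0.6],"jaw": 1},
  {"slide": [579,-340,60],"dr": [0,0,0.6],"jaw": 1},
  {"slide": [579,-340,60],"dr": [0,0,0.6],"jaw": 1},
  {"slide": [579,-340,60],"dr": [0,0,0.6],"jaw": 1},
  {"slide": [579,-340,60],"dr": [0,0,0.6],"jaw": 1},
  {"slide": [579,-340,60],"dr": [0,0,0.6],"jaw": 1},
  {"slide": [579,-340,60],"dr": [0,0,0.6],"jaw": 1},
  {"slide": [579,-340,60],"dr": [0,0,0.6],"jaw": 1},
  {"slide": [579,-340,60],"dr": [0,0,0.6],"jaw": 1},
  {"slide": [579,-340,60],"dr": [0,0,0.6],"jaw": 1},
  {"slide": [579,-340,60],"dr": [0,0,0.6],"jaw": 1},
], force=40)

```text
t: 1.8
tool_pos: [0.6251, -0.1076, 0.3444]
orientation: [3.094, -0.543, -0.001]
force: [0.9, -0.3, -0.3]
opening: 0.0003
gripper_force: 0.0
```

```bash
cat >> h.py <<'E'
def die(name):  # die footprint from its top face, mm and deg; fence frame offset
    im,d,P=grab(name);W=world(d,P);z=W[...,2]
    c=np.array([545,-77])
    m=((d>0)&(z>.050)&(z<.064)&(W[...,0]>.40)&(W[...,0]<.72)&(W[...,1]>-.22)&(W[...,1]<.08)).astype(np.uint8)
    F=W[...,:2]*1000-[709,-44];a=np.radians(8.2);fx=F@[np.cos(a),np.sin(a)]
    m[fx>-14]=0
    m=cv2.morphologyEx(m,cv2.MORPH_OPEN,np.ones((3,3)))
    k,L,S,C=cv2.connectedComponentsWithStats(m);i=1+np.argmax(S[1:,4])
    r=rect(W[L==i]);o=r[0]-[709,-44]
    print(name,r,'n',S[i,4],'fence frame',np.round([o@[np.cos(a),np.sin(a)],o@[-np.sin(a),np.cos(a)]],1))
    return im,W,L==i
E
python3 - <<'E'
from h import *
go((626,-107,110,-20),(626,-107,20,-20),(595,-53,20,-20))
print(camera_params('wrist')['tvec'])
im,W,m=die('wrist');save('w1.png',im)
E
```

```text
t 1.8 tip [ 625.  -107.6  158.4] yaw -19.9 F [ 0.9 -0.3 -0.3] open 0.0
(626, -107, 110) slide [ 0.7 -0.9 48.4] dr [0.001 0.001 0.001]
(626, -107, 20) slide [  0.7  -0.9 138.4] dr [0.001 0.001 0.001]
(595, -53, 20) slide [-46.8 -41.1 138.4] dr [0.001 0.001 0.001]
[0.11115952 0.59197587 0.48030293]
wrist (array([604.6, -67.9]), array([28.9, 34.3]), 39.37) n 908 fence frame [-106.7   -8.8]
```

View pics/w1.png

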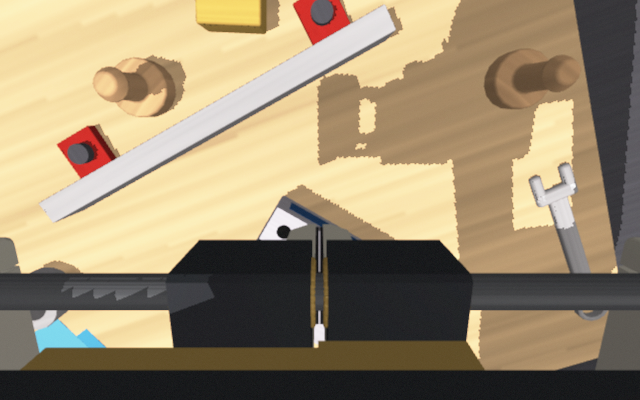

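The wrist view shows the fence from (45,210) to (395,20) and the die's near corner at about (290,215). The descent point beside the die is clear.

>>> servo_tool([
  {"slide": [1,-1,40],"dr": [0,0,0],"jaw": 1},
  {"slide": [1,-1,80],"dr": [0,0,0],"jaw": 1},
  {"slide": [1,-1,110],"dr": [0,0,0],"jaw": 1},
  {"slide": [1,-1,125],"dr": [0,0,0],"jaw": 1},
  {"slide": [1,-1,133],"dr": [0,0,0],"jaw": 1},
  {"slide": [1,-1,138],"dr": [0,0,0],"jaw": 1},
  {"slide": [1,-1,138],"dr": [0,0,0],"jaw": 1},
])

```text
t: 2.55
tool_pos: [0.6274, -0.1067, 0.2078]
orientation: [3.094, -0.543, 0.002]
force: [0.1, 0.5, -0.6]
opening: 0.0002
gripper_force: 0.0
```

Run:
```python
from h import *
go((595,-53,20,-20),(598,-58,20,-20))
im,W,m=die('side');im2,_,_=die('scene')
save('a1.png',np.hstack([cv2.resize(im[130:230,250:370],(400,333)),cv2.resize(im2[190:290,260:380],(400,333))]))
```

```text
t 2.55 tip [ 627.6 -106.8   21.8] yaw -19.9 F [ 0.1  0.5 -0.6] open 0.0
(595, -53, 20) slide [-48.7 -39.5   1.7] dr [-0.    -0.001  0.002]
(598, -58, 20) slide [-44.2 -35.8   1.7] dr [-0.    -0.001  0.002]
side (array([551.7, -85.2]), array([131.8, 125.9]), 38.77) n 697 fence frame [-161.6  -18.3]
scene (array([ 549.6, -110.4]), array([39. , 25.8]), 87.0) n 56 fence frame [-167.2  -43. ]
```

View pics/a1.png

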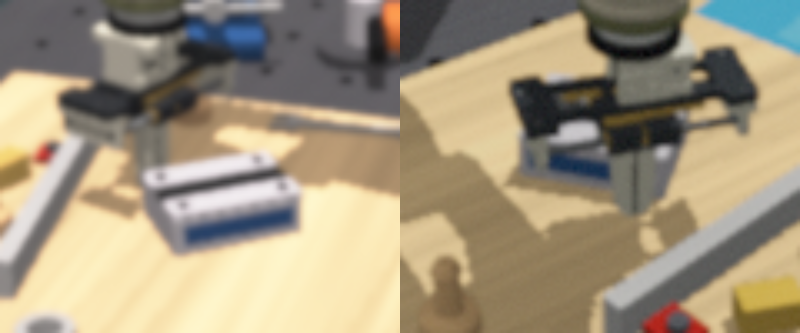

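The crop shows the closed fingers standing between the die and the fence with a gap to each, ready to push.

>>> servo_tool([
  {"slide": [-3,-2.5,1],"dr": [0,0,0],"jaw": 1},
  {"slide": [-6,-5,1],"dr": [0,0,0],"jaw": 1},
  {"slide": [-9,-7.5,1],"dr": [0,0,0],"jaw": 1},
  {"slide": [-12,-10,1],"dr": [0,0,0],"jaw": 1},
  {"slide": [-15,-12.5,1],"dr": [0,0,0],"jaw": 1},
  {"slide": [-18,-15,1],"dr": [0,0,0],"jaw": 1},
  {"slide": [-21,-17.5,1],"dr": [0,0,0],"jaw": 1},
  {"slide": [-24,-20,1],"dr": [0,0,0],"jaw": 1},
  {"slide": [-27,-22,1],"dr": [0,0,0],"jaw": 1},
  {"slide": [-30,-24.5,1],"dr": [0,0,0],"jaw": 1},
  {"slide": [-33,-27,1],"dr": [0,0,0],"jaw": 1},
  {"slide": [-36,-29,1],"dr": [0,0,0],"jaw": 1},
  {"slide": [-39,-31.5,1],"dr": [0,0,0],"jaw": 1},
  {"slide": [-42,-34,1],"dr": [0,0,0],"jaw": 1},
  {"slide": [-45,-36,1],"dr": [0,0,0],"jaw": 1},
  {"slide": [-47,-38,1],"dr": [0,0,0],"jaw": 1},
  {"slide": [-49,-40,1],"dr": [0,0,0],"jaw": 1},
  {"slide": [-49,-40,1],"dr": [0,0,0],"jaw": 1},
])

```text
t: 4.45
tool_pos: [0.5939, -0.0515, 0.2052]
orientation: [-3.094, 0.542, 0.003]
force: [1.9, 0.0, -0.2]
opening: 0.0002
gripper_force: 0.5
```

Run:
```python
from h import *
go((618,-88,20,-20),(618,-88,90,-20),(470,-150,130,8))
im,W,m=die('side')
```

```text
t 4.45 tip [593.6 -51.4  19.2] yaw -19.9 F [ 1.9  0.  -0.2] open 0.0
(618, -88, 20) slide [35.1 26.1 -0.9] dr [0.    0.002 0.002]
(618, -88, 90) slide [ 34.9  26.1 -70.9] dr [0.    0.002 0.002]
(470, -150, 130) slide [ -83.2  134.7 -110.7] dr [-0.     0.002 -0.486]
side (array([528. , -64.8]), array([135.2, 115.2]), 63.59) n 685 fence frame [-182.1    5.2]
```

>>> servo_tool([
  {"slide": [18,13,0],"dr": [0,0,0],"jaw": 1},
  {"slide": [35,26,0],"dr": [0,0,0],"jaw": 1},
  {"slide": [35,26,-50],"dr": [0,0,0],"jaw": 1},
  {"slide": [35,26,-95],"dr": [0,0,0],"jaw": 1},
  {"slide": [50,80,-120],"dr": [0,0,0],"jaw": 1},
  {"slide": [60,130,-120],"dr": [0,0,0],"jaw": 1},
  {"slide": [60,130,-120],"dr": [0,0,-0.15],"jaw": 1},
  {"slide": [-20,130,-120],"dr": [0,0,-0.3],"jaw": 1},
  {"slide": [-20,130,-120],"dr": [0,0,-0.4],"jaw": 1},
  {"slide": [-83,135,-120],"dr": [0,0,-0.486],"jaw": 1},
  {"slide": [-83,135,-120],"dr": [0,0,-0.486],"jaw": 1},
  {"slide": [-83,135,-120],"dr": [0,0,-0.486],"jaw": 1},
])

```text
t: 5.7
tool_pos: [0.4684, -0.1499, 0.3245]
orientation: [-3.132, -0.217, 0.004]
force: [0.9, 0.5, 1.0]
opening: 0.0003
gripper_force: 0.0
```

Run:
```python
from h import *
go()
ims=[]
for n in('side','scene','wrist'):
    im,W,m=die(n); ims.append(im)
save('a2.png',np.hstack([cv2.resize(ims[0][130:250,250:370],(400,400)),cv2.resize(ims[2],(400,400))]))
```

```text
t 5.7 tip [ 467.8 -149.6  138.5] yaw 7.9 F [0.9 0.5 1. ] open 0.0
side (array([522.5, -63.8]), array([133.9,  99.1]), 64.8) n 677 fence frame [-187.4    7. ]
scene (array([523.8, -64.7]), array([130.4, 104.6]), 66.17) n 932 fence frame [-186.3    5.9]
wrist (array([524.3, -63.4]), array([130.7,  95.7]), 65.91) n 24929 fence frame [-185.6    7.1]
```

View pics/a2.png

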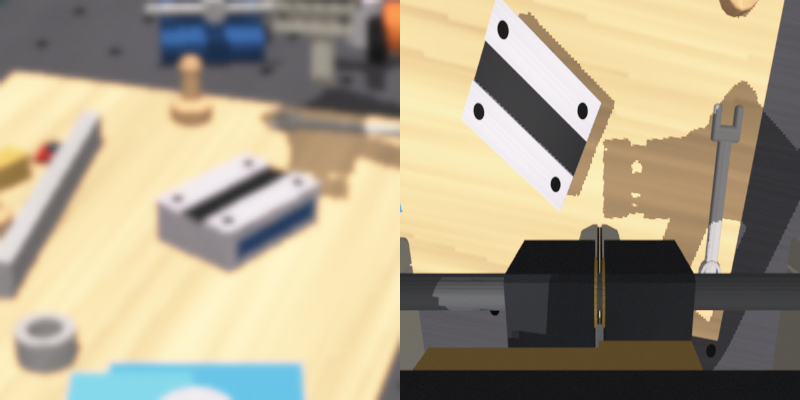

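The wrist view gives the die cleanly: centre (524,-63) mm, long axis at 65.9°, size 130.7 x 95.7 mm. It needs about 32° more counterclockwise, so I push the near right corner next.

Run:
```python
from h import *
go((437,-78,138,8.2),(437,-78,20,8.2),(497,-108,20,8.2))
```

```text
t 5.85 tip [ 471.2 -150.9  140. ] yaw 7.9 F [0.5 0.2 0.2] open 0.0
(437, -78, 138) slide [-23.7 -76.9   2. ] dr [ 0.    -0.001 -0.005]
(437, -78, 20) slide [-23.8 -77.  120. ] dr [ 0.    -0.001 -0.005]
(497, -108, 20) slide [ 31.5 -39.  120. ] dr [ 0.    -0.001 -0.005]
```

>>> servo_tool([
  {"slide": [-24,-40,0],"dr": [0,0,0],"jaw": 1},
  {"slide": [-24,-77,0],"dr": [0,0,0],"jaw": 1},
  {"slide": [-24,-77,0],"dr": [0,0,0],"jaw": 1},
  {"slide": [-24,-77,35],"dr": [0,0,0],"jaw": 1},
  {"slide": [-24,-77,70],"dr": [0,0,0],"jaw": 1},
  {"slide": [-24,-77,100],"dr": [0,0,0],"jaw": 1},
  {"slide": [-24,-77,113],"dr": [0,0,0],"jaw": 1},
  {"slide": [-24,-77,120],"dr": [0,0,0],"jaw": 1},
  {"slide": [-24,-77,120],"dr": [0,0,0],"jaw": 1},
  {"slide": [-24,-77,120],"dr": [0,0,0],"jaw": 1},
])

```text
t: 6.85
tool_pos: [0.437, -0.0782, 0.2071]
orientation: [3.133, 0.218, 0.003]
force: [-0.4, -0.2, 0.2]
opening: 0.0005
gripper_force: 0.0
```

Run:
```python
from h import *
go((497,-108,20,8.2))
```

```text
t 6.85 tip [437.4 -78.3  21.1] yaw 7.9 F [-0.4 -0.2  0.2] open 0.001
(497, -108, 20) slide [55.3 37.8  1.2] dr [ 0.001 -0.002 -0.005]
```

>>> servo_tool([
  {"slide": [3.3,2.2,0],"dr": [0,0,0],"jaw": 1},
  {"slide": [6.6,4.5,0],"dr": [0,0,0],"jaw": 1},
  {"slide": [10,6.8,0],"dr": [0,0,0],"jaw": 1},
  {"slide": [13.3,9,0],"dr": [0,0,0],"jaw": 1},
  {"slide": [16.6,11.3,0],"dr": [0,0,0],"jaw": 1},
  {"slide": [20,13.6,0],"dr": [0,0,0],"jaw": 1},
  {"slide": [23.3,16,0],"dr": [0,0,0],"jaw": 1},
  {"slide": [26.6,18,0],"dr": [0,0,0],"jaw": 1},
  {"slide": [30,20.5,0],"dr": [0,0,0],"jaw": 1},
  {"slide": [33.3,22.7,0],"dr": [0,0,0],"jaw": 1},
  {"slide": [36.6,25,0],"dr": [0,0,0],"jaw": 1},
  {"slide": [40,27.3,0],"dr": [0,0,0],"jaw": 1},
  {"slide": [43.3,29.5,0],"dr": [0,0,0],"jaw": 1},
  {"slide": [46.6,32,0],"dr": [0,0,0],"jaw": 1},
  {"slide": [50,34,0],"dr": [0,0,0],"jaw": 1},
  {"slide": [53,36,0],"dr": [0,0,0],"jaw": 1},
  {"slide": [55,38,0],"dr": [0,0,0],"jaw": 1},
  {"slide": [55,38,0],"dr": [0,0,0],"jaw": 1},
])

```text
t: 8.65
tool_pos: [0.4963, -0.108, 0.2059]
orientation: [3.134, 0.218, 0.001]
force: [-0.0, -0.1, 1.0]
opening: 0.0009
gripper_force: 0.0
```

Run:
```python
from h import *
go((470,-95,20,8.2),(430,-100,138,8.2))
im,W,m=die('side')
```

```text
t 8.65 tip [ 496.5 -108.    19.9] yaw 8.0 F [-0.  -0.1  1. ] open 0.001
(470, -95, 20) slide [-24.2 -16.5  -0.1] dr [ 0.    -0.001 -0.004]
(430, -100, 138) slide [ -64.4  -17.1 -118.1] dr [ 0.    -0.001 -0.004]
side (array([540.9, -62.2]), array([117.5, 136.3]), 2.43) n 630 fence frame [-169.    6.]
```

>>> servo_tool([
  {"slide": [-24,-16,0],"dr": [0,0,0],"jaw": 1},
  {"slide": [-44,-17,-10],"dr": [0,0,0],"jaw": 1},
  {"slide": [-66,-17,-50],"dr": [0,0,0],"jaw": 1},
  {"slide": [-66,-40,-90],"dr": [0,0,0],"jaw": 1},
  {"slide": [-66,-50,-110],"dr": [0,0,0],"jaw": 1},
  {"slide": [-66,-50,-118],"dr": [0,0,0],"jaw": 1},
  {"slide": [-66,-50,-118],"dr": [0,0,0],"jaw": 1},
  {"slide": [-66,-50,-118],"dr": [0,0,0],"jaw": 1},
])

```text
t: 9.5
tool_pos: [0.4233, -0.0677, 0.3225]
orientation: [-3.134, -0.218, 0.002]
force: [-0.2, -0.0, -0.5]
opening: 0.0006
gripper_force: 0.0
```

Run:
```python
from h import *
im,W,m=die('wrist');save('w3.png',im);die('scene')
z=W[...,2];k=(z>.046)&(z<.056)&(W[...,0]>.66)&(W[...,0]<.76)
F=W[k]*1000;a=np.radians(8.2);fx=(F[:,:2]-[709,-44])@[np.cos(a),np.sin(a)]
q=F[abs(fx)<16];print('fence',rect(q/1000),len(q))
go((437,-88,138,8.2),(437,-88,20,8.2))
```

```text
wrist (array([534. , -63.6]), array([ 60.8, 130.7]), 3.69) n 17065 fence frame [-176.     5.6]
scene (array([552.5, -63.5]), array([101.7, 134. ]), 2.9) n 981 fence frame [-157.7    3. ]
fence (array([0., 0.]), array([0., 0.]), 0.0) 0
t 9.6 tip [422.5 -67.6 135.9] yaw 7.9 F [-0.1 -0.   0. ] open 0.001
(437, -88, 138) slide [11.  22.  -2.1] dr [-0.001  0.003 -0.005]
(437, -88, 20) slide [ 11.3  22.2 115.9] dr [-0.001  0.003 -0.005]
```

View pics/w3.png

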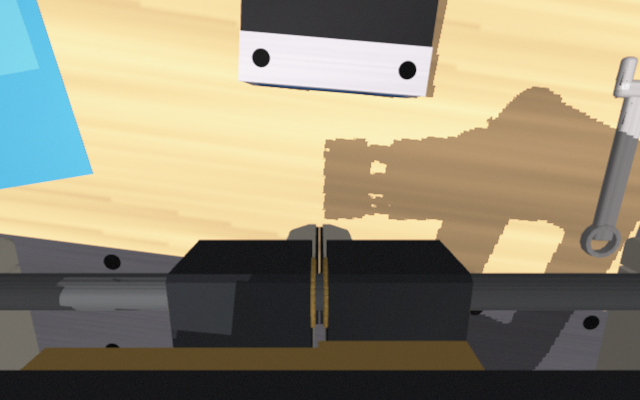

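The wrist view shows the die's near long side from (240,82) to (433,97), about 4.5° short of square. I'll take one view that includes the fence.

>>> servo_tool([
  {"slide": [35,5,-30],"dr": [0,0,0],"jaw": 1},
  {"slide": [70,5,-50],"dr": [0,0,0],"jaw": 1},
  {"slide": [70,5,-50],"dr": [0,0,0],"jaw": 1},
  {"slide": [70,5,-50],"dr": [0,0,0],"jaw": 1},
])

```text
t: 10.0
tool_pos: [0.4937, -0.0629, 0.3723]
orientation: [-3.133, -0.218, 0.004]
force: [-0.8, 0.6, -0.1]
opening: 0.0006
gripper_force: 0.0
```

```bash
cat >> h.py <<'E'
def edges(name='wrist'):
    im,W,m=die(name)
    z=W[...,2]; a=np.radians(8.2); n=np.array([np.cos(a),np.sin(a)]);t=np.array([-n[1],n[0]])
    F=W[...,:2]*1000-[709,-44]; fx=F@n; fy=F@t
    k=(abs(fx)<20)&(z>.047)&(z<.057)&(abs(fy)<150)
    def line(X,Y,lo):  # edge of strip: extreme fx per fy bin
        b=np.floor(Y/5);u=[v for v in np.unique(b) if (b==v).sum()>8]
        e=np.array([np.percentile(X[b==v],lo) for v in u]);y=np.array(u)*5+2.5
        p=np.polyfit(y,e,1);r=e-np.polyval(p,y);g=abs(r)<3;p=np.polyfit(y[g],e[g],1)
        return np.round([p[1],np.degrees(np.arctan(p[0]))],2),y[[0,-1]]
    if k.sum()>50: print('fence face: fx,tilt',*line(fx[k],fy[k],1))
    for lo in(1,99):
        kk=m&(fy>fy[m].min()+12)&(fy<fy[m].max()-12);print('die side',lo,*line(fx[kk],fy[kk],lo))
    return im
E
python3 - <<'E'
from h import *
im=edges();save('w4.png',im)
go((480,-100,100,8.2),(480,-100,20,8.2),(497,-108,20,8.2),(505,-109,20,8.2))
E
```

```text
wrist (array([551.6, -62.6]), array([ 95.2, 130.8]), 3.41) n 17392 fence frame [-158.4    4. ]
die side 1 [-205.27    4.79] [-52.5  62.5]
die side 99 [-112.11    4.69] [-52.5  62.5]
t 10.05 tip [492.4 -62.7 185.8] yaw 8.0 F [-0.9  0.   0.3] open 0.0
(480, -100, 100) slide [-17.7  35.1  85.8] dr [-0.001  0.003 -0.004]
(480, -100, 20) slide [-17.5  35.2 165.8] dr [-0.001  0.003 -0.004]
(497, -108, 20) slide [ -1.7  45.4 165.8] dr [-0.001  0.003 -0.004]
(505, -109, 20) slide [  6.   47.5 165.7] dr [-0.001  0.003 -0.004]
```

>>> servo_tool([
  {"slide": [45,0,-15],"dr": [0,0,0],"jaw": 1},
  {"slide": [90,0,-30],"dr": [0,0,0],"jaw": 1},
  {"slide": [90,0,-30],"dr": [0,0,0],"jaw": 1},
  {"slide": [90,0,-30],"dr": [0,0,0],"jaw": 1},
  {"slide": [90,0,-30],"dr": [0,0,0],"jaw": 1},
])

```text
t: 10.55
tool_pos: [0.5814, -0.0505, 0.4025]
orientation: [-3.134, -0.217, 0.004]
force: [0.3, 0.2, 0.1]
opening: 0.0002
gripper_force: 0.0
```

Run:
```python
from h import *
im=edges();save('w5.png',im)
go((480,-100,120,8.2),(480,-100,20,8.2),(497,-108,20,8.2),(505,-109,20,8.2))
```

```text
wrist (array([556.7, -62.1]), array([ 85.5, 130.3]), 3.46) n 9395 fence frame [-153.3    3.8]
fence face: fx,tilt [-9.85  0.03] [-147.5  147.5]
die side 1 [-181.17    5.8 ] [-52.5  57.5]
die side 99 [-111.17    4.75] [-52.5  57.5]
t 10.6 tip [581.  -50.5 216.9] yaw 7.9 F [-0.3  0.7  0.7] open 0.001
(480, -100, 120) slide [-107.    35.1   97.1] dr [-0.     0.002 -0.005]
(480, -100, 20) slide [-106.8   35.1  197.1] dr [-0.     0.002 -0.005]
(497, -108, 20) slide [-91.1  45.4 197.1] dr [-0.     0.002 -0.005]
(505, -109, 20) slide [-83.3  47.5 197.1] dr [-0.     0.002 -0.005]
```

>>> servo_tool([
  {"slide": [-50,20,20],"dr": [0,0,0],"jaw": 1},
  {"slide": [-107,35,60],"dr": [0,0,0],"jaw": 1},
  {"slide": [-107,35,90],"dr": [0,0,0],"jaw": 1},
  {"slide": [-107,35,130],"dr": [0,0,-0.005],"jaw": 1},
  {"slide": [-107,35,165],"dr": [0,0,-0.005],"jaw": 1},
  {"slide": [-107,37,185],"dr": [0,0,-0.005],"jaw": 1},
  {"slide": [-107,40,195],"dr": [0,0,-0.005],"jaw": 1},
  {"slide": [-102,44,196],"dr": [0,0,-0.005],"jaw": 1},
  {"slide": [-97,46,196],"dr": [0,0,-0.005],"jaw": 1},
  {"slide": [-93,47,196],"dr": [0,0,-0.005],"jaw": 1},
  {"slide": [-90,47,196],"dr": [0,0,-0.005],"jaw": 1},
  {"slide": [-87,47,196],"dr": [0,0,-0.005],"jaw": 1},
  {"slide": [-85,47,196],"dr": [0,0,-0.005],"jaw": 1},
  {"slide": [-83,47,196],"dr": [0,0,-0.005],"jaw": 1},
  {"slide": [-83,47,196],"dr": [0,0,-0.005],"jaw": 1},
  {"slide": [-95,47,196],"dr": [0,0,-0.005],"jaw": 1},
  {"slide": [-107,47,190],"dr": [0,0,-0.005],"jaw": 1},
  {"slide": [-110,47,150],"dr": [0,0,-0.005],"jaw": 1},
  {"slide": [-105,30,100],"dr": [0,0,-0.005],"jaw": 1},
  {"slide": [-90,10,60],"dr": [0,0,-0.005],"jaw": 1},
])

```text
t: 12.6
tool_pos: [0.4944, -0.0726, 0.3453]
orientation: [-3.133, -0.223, -0.001]
force: [0.5, -0.0, -0.2]
opening: 0.0007
gripper_force: 0.0
```

>>> servo_tool([
  {"slide": [0,0,-30],"dr": [0,0,0],"jaw": 0.3},
  {"slide": [0,0,-30],"dr": [0,0,0],"jaw": 0.1},
  {"slide": [0,0,-30],"dr": [0,0,0],"jaw": 0},
])

```text
t: 12.9
tool_pos: [0.4952, -0.0723, 0.3742]
orientation: [3.133, 0.227, 0.004]
force: [-0.1, -0.2, -0.6]
opening: 0.0199
gripper_force: 0.0
```

Run:
```python
from h import *
im=edges();save('w6.png',im);go()
```

```text
wrist (array([557.4, -59.2]), array([ 94.3, 130.6]), 8.28) n 17271 fence frame [-152.2    6.6]
die side 1 [-1.9825e+02 -1.5000e-01] [-47.5  57.5]
die side 99 [-106.03   -0.11] [-47.5  57.5]
t 12.95 tip [494.7 -72.4 186.7] yaw 8.3 F [ 0.1 -0.7 -0.5] open 0.024
```

Square to within 0.15°, 95 mm clear of the fence, and 6.6 mm off its middle. Next: open the fingers and push the back side flat with both.

Run:
```python
from h import *
go((488,-69,150,8.2),(488,-69,20,8.2),(597,-53.5,20,8.2))
```

```text
t 12.95 tip [494.7 -72.4 186.7] yaw 8.3 F [ 0.1 -0.7 -0.5] open 0.024
(488, -69, 150) slide [-6.2 -4.4 36.7] dr [-0.001  0.     0.001]
(488, -69, 20) slide [ -6.1  -4.3 166.7] dr [-0.001  0.     0.001]
(597, -53.5, 20) slide [104.   -4.  166.7] dr [-0.001  0.     0.001]
```

>>> servo_tool([
  {"slide": [-6,-4,30],"dr": [0,0,0],"jaw": 0},
  {"slide": [-6,-4,30],"dr": [0,0,0],"jaw": 0},
  {"slide": [-6,-4,30],"dr": [0,0,0],"jaw": 0},
  {"slide": [-6,-4,30],"dr": [0,0,0],"jaw": 0},
  {"slide": [-6,-4,30],"dr": [0,0,0],"jaw": 0},
  {"slide": [-6,-4,70],"dr": [0,0,0],"jaw": 0},
  {"slide": [-6,-4,110],"dr": [0,0,0],"jaw": 0},
  {"slide": [-6,-4,140],"dr": [0,0,0],"jaw": 0},
  {"slide": [-6,-4,157],"dr": [0,0,0],"jaw": 0},
  {"slide": [-6,-4,166],"dr": [0,0,0],"jaw": 0},
  {"slide": [-6,-4,166],"dr": [0,0,0],"jaw": 0},
  {"slide": [-6,-4,166],"dr": [0,0,0],"jaw": 0},
])

```text
t: 14.15
tool_pos: [0.4891, -0.0698, 0.2089]
orientation: [3.133, 0.226, 0.003]
force: [0.5, 0.4, 0.4]
opening: 0.093
gripper_force: 0.0
```

Run:
```python
from h import *
go((597,-53.5,20,8.2))
```

```text
t 14.15 tip [489.5 -69.9  22.9] yaw 8.2 F [0.5 0.4 0.4] open 0.093
(597, -53.5, 20) slide [109.1  -0.7   3.1] dr [ 0.001 -0.002  0.001]
```

>>> servo_tool([
  {"slide": [5,0,1],"dr": [0,0,0],"jaw": 0},
  {"slide": [10,0,1],"dr": [0,0,0],"jaw": 0},
  {"slide": [15,0,1],"dr": [0,0,0],"jaw": 0},
  {"slide": [20,0,1],"dr": [0,0,0],"jaw": 0},
  {"slide": [25,0,1],"dr": [0,0,0],"jaw": 0},
  {"slide": [30,0,1],"dr": [0,0,0],"jaw": 0},
  {"slide": [35,0,1],"dr": [0,0,0],"jaw": 0},
  {"slide": [40,0,1],"dr": [0,0,0],"jaw": 0},
  {"slide": [45,0,1],"dr": [0,0,0],"jaw": 0},
  {"slide": [50,0,1],"dr": [0,0,0],"jaw": 0},
  {"slide": [55,0,1],"dr": [0,0,0],"jaw": 0},
  {"slide": [60,0,1],"dr": [0,0,0],"jaw": 0},
  {"slide": [65,0,1],"dr": [0,0,0],"jaw": 0},
  {"slide": [70,0,1],"dr": [0,0,0],"jaw": 0},
  {"slide": [75,0,1],"dr": [0,0,0],"jaw": 0},
  {"slide": [79,0,1],"dr": [0,0,0],"jaw": 0},
  {"slide": [82,0,1],"dr": [0,0,0],"jaw": 0},
  {"slide": [85,0,1],"dr": [0,0,0],"jaw": 0},
  {"slide": [87,0,1],"dr": [0,0,0],"jaw": 0},
  {"slide": [87,0,1],"dr": [0,0,0],"jaw": 0},
])

```text
t: 16.15
tool_pos: [0.5746, -0.0571, 0.2068]
orientation: [3.133, 0.226, -0.001]
force: [-4.5, -1.2, 2.9]
opening: 0.0931
gripper_force: 2.1
```

Run:
```python
from h import *
go((597,-53.5,20,8.2));
s=read_state();print(s['wrist_torque'])
im=edges();save('w7.png',im);edges('side')
```

```text
t 16.15 tip [574.5 -57.1  20.8] yaw 8.2 F [-4.5 -1.2  2.9] open 0.093
(597, -53.5, 20) slide [22.6 -0.3  0.7] dr [0.    0.001 0.001]
[-0.1046811   0.60221575 -0.06380543]
wrist (array([623.7, -49.7]), array([106.1, 131.3]), 8.22) n 87602 fence frame [-85.2   6.5]
die side 1 [-1.254e+02 -1.100e-01] [-47.5  62.5]
die side 99 [-33.32  -0.2 ] [-47.5  62.5]
side (array([619.8, -48.3]), array([113.5, 135.1]), 8.11) n 476 fence frame [-88.9   8.5]
fence face: fx,tilt [-13.66   1.34] [ 92.5 147.5]
die side 1 [-97.2  -28.44] [-37.5  62.5]
die side 99 [-34.97  -1.55] [-37.5  62.5]
```

View pics/w7.png

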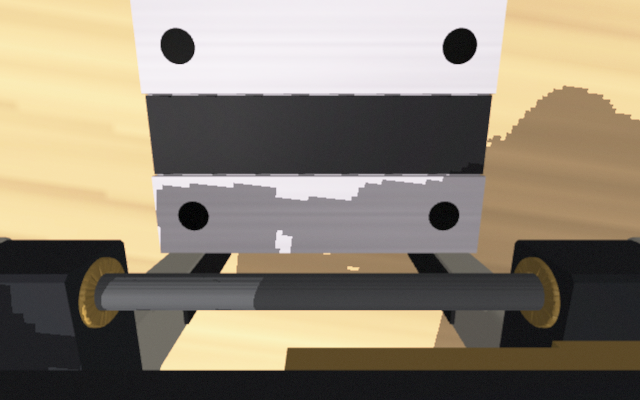

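The wrist view shows both fingers behind the die, its near edge running from (160,252) to (478,252). It is square, with about 22 mm still to go.

>>> servo_tool([
  {"slide": [3,0,0],"dr": [0,0,0],"jaw": 0},
  {"slide": [6,0,0],"dr": [0,0,0],"jaw": 0},
  {"slide": [9,0,0],"dr": [0,0,0],"jaw": 0},
  {"slide": [12,0,0],"dr": [0,0,0],"jaw": 0},
  {"slide": [14,0,0],"dr": [0,0,0],"jaw": 0},
  {"slide": [16,0,0],"dr": [0,0,0],"jaw": 0},
  {"slide": [18,0,0],"dr": [0,0,0],"jaw": 0},
  {"slide": [19,0,0],"dr": [0,0,0],"jaw": 0},
  {"slide": [20,0,0],"dr": [0,0,0],"jaw": 0},
  {"slide": [21,0,0],"dr": [0,0,0],"jaw": 0},
  {"slide": [22,0,0],"dr": [0,0,0],"jaw": 0},
  {"slide": [22.5,0,0],"dr": [0,0,0],"jaw": 0},
  {"slide": [22.5,0,0],"dr": [0,0,0],"jaw": 0},
])

```text
t: 17.55
tool_pos: [0.5959, -0.054, 0.2065]
orientation: [-3.133, -0.226, 0.006]
force: [-12.0, -2.1, 8.7]
opening: 0.093
gripper_force: 5.9
```

>>> servo_tool([
  {"slide": [0.5,0,0],"dr": [0,0,0],"jaw": 0},
  {"slide": [1,0,0],"dr": [0,0,0],"jaw": 0},
  {"slide": [1,0,0],"dr": [0,0,0],"jaw": 0},
])

```text
t: 17.85
tool_pos: [0.5962, -0.054, 0.2065]
orientation: [-3.133, -0.226, 0.009]
force: [-17.7, -2.7, 11.8]
opening: 0.0933
gripper_force: 8.6
```

>>> servo_tool([
  {"slide": [0.5,0,0],"dr": [0,0,0],"jaw": 0},
  {"slide": [1,0,0],"dr": [0,0,0],"jaw": 0},
  {"slide": [1.5,0,0],"dr": [0,0,0],"jaw": 0},
  {"slide": [1.5,0,0],"dr": [0,0,0],"jaw": 0},
])

```text
t: 18.25
tool_pos: [0.5968, -0.0539, 0.2063]
orientation: [-3.133, -0.225, 0.014]
force: [-24.6, -3.7, 18.3]
opening: 0.0928
gripper_force: 12.5
```

Run:
```python
from h import *
go();im=edges();save('w8.png',im)
```

```text
t 18.25 tip [595.1 -54.   20.3] yaw 8.2 F [-24.6  -3.7  18.3] open 0.093
wrist (array([643.6, -46.7]), array([102.4, 131.5]), 8.06) n 85498 fence frame [-65.1   6.7]Traceback (most recent call last):
  File "<stdin>", line 2, in <module>
  File "h.py", line 42, in edges
    if k.sum()>50: print('fence face: fx,tilt',*line(fx[k],fy[k],1))
                                                ~~~~^^^^^^^^^^^^^^^
  File "h.py", line 40, in line
    p=np.polyfit(y,e,1);r=e-np.polyval(p,y);g=abs(r)<3;p=np.polyfit(y[g],e[g],1)
                                                         ~~~~~~~~~~^^^^^^^^^^^^^
    raise TypeError("expected non-empty vector for x")
TypeError: expected non-empty vector for x
```

>>> servo_tool([
  {"slide": [-3,0,0],"dr": [0,0,0],"jaw": 0},
  {"slide": [-8,0,0],"dr": [0,0,0],"jaw": 0},
  {"slide": [-20,0,0],"dr": [0,0,0],"jaw": 0},
  {"slide": [-25,0,-40],"dr": [0,0,0],"jaw": 0},
  {"slide": [-25,0,-90],"dr": [0,0,0],"jaw": 0},
  {"slide": [-25,0,-140],"dr": [0,0,0],"jaw": 0},
  {"slide": [-15,0,-180],"dr": [0,0,0],"jaw": 0},
  {"slide": [-15,0,-180],"dr": [0,0,0],"jaw": 0},
  {"slide": [-15,0,-180],"dr": [0,0,0],"jaw": 0},
])

```text
t: 19.2
tool_pos: [0.585, -0.0556, 0.3882]
orientation: [3.133, 0.226, 0.006]
force: [-0.7, 0.3, -1.3]
opening: 0.0935
gripper_force: 0.0
```

Run:
```python
from h import *
go();im,W,m=die('wrist');save('w8.png',im)
z=W[...,2];a=np.radians(8.2);n=np.array([np.cos(a),np.sin(a)]);t=np.array([-n[1],n[0]])
F=W[...,:2]*1000-[709,-44];fx=F@n;fy=F@t
for y in(-45,-30,-15,0,15,30,45,65):
    k=(abs(fy-y)<2)&(fx>-25)&(fx<5);o=np.argsort(fx[k]);X=fx[k][o];Z=z[k][o]*1000
    print(y,'top edge',np.round(X[Z>54.5].max(),1),'fence near',np.round(X[(Z<54)&(Z>48)].min(),1),'low',np.round(X[Z<40],1)[:6],Z.min().round(1))
```

```text
t 19.2 tip [585.7 -55.7 202.2] yaw 8.3 F [-0.7  0.3 -1.3] open 0.094
wrist (array([649.5, -45.7]), array([ 90.3, 130.3]), 8.24) n 15073 fence frame [-59.1   6.8]
-45 top edge -10.5 fence near -9.2 low [] 50.4
-30 top edge -9.7 fence near -8.5 low [] 49.5
-15 top edge -9.8 fence near -8.4 low [] 50.4
0 top edge -9.9 fence near -8.4 low [] 50.4
15 top edge -9.8 fence near -8.5 low [] 50.1
30 top edge -9.8 fence near -8.5 low [] 50.1
45 top edge -9.8 fence near -8.6 low [] 50.3
65 top edge -10.0 fence near -8.6 low [] 50.3
```

View pics/w8.png

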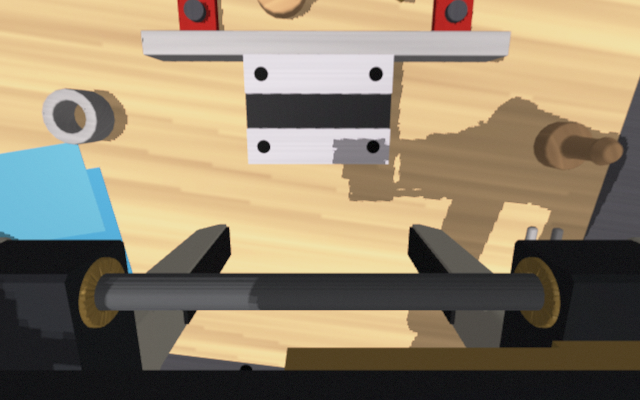

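The die lies flush: its front edge is at fx = -9.8 mm all along, and the fence face measures -9.85 mm. It spans (245–395) within the fence's (142–510). The gripper is clear and the collar and mandrel stand untouched.

```bash
python3 -c "
from plant import *
print(close_job())"
```

```text
the job is handed in; nothing more can be done
None
```

The die was turned square to the fence about 95 mm clear of it, then pushed up until its blue side lay flush, within about 0.1 mm by the wrist camera. It sits well inside the fence's ends, and the job is handed in at about 19 s.

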